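Stack a vial tray on the one in the cryo-store cradle

TASK

Lift the loose vial tray by its handle and stack it on the tray that stands in the steel cradle: feel gently for the four corner sockets, without pressing or shoving hard, until all four lugs have dropped fully home and the tray sits level and flush. Then let go, and leave the bottle, the cup and the jar where they are.

Things in the scene. Friction and masses are not known exactly. Their poses are not given: they have to be found in the camera images.
- tray_mid (a point): Loose aluminium vial tray (0.5 to 0.9 kg), 184 mm long (own x), 134 mm wide (own y), 52 mm high with its lugs. Point at its centre, half-way up: 26 mm above the lug tips it stands on, 14 mm above the tray's underside, 26 mm below its rim; z up. Vials reach no higher than the rim. May be stacked either way round.
- tray_lug (a point): Tip of one of the tray's four lugs, at x = +72, y = +47 mm from the tray's centre; the others at -72 and -47 likewise. White round pegs sticking out 12 mm below the tray, 12 mm in diameter, feet tapered to 11.2 mm over the last 1 mm. They slide on the lower tray with ordinary friction.
- handle_grip (a point): Centre of the tray's steel grip bar: 106 mm long (own x, along the tray), 14 mm wide, 16 mm high, on two legs at x = +-46 mm. It slides up and down in the tray with 20 mm of damped free play (40 N per m/s). At rest it is down, 60 mm above tray_mid; it first rises 20 mm, then lifts the tray. With the tray set down and the bar held part-way, only the tray's weight presses.
- cradle: Fixed steel cradle, 214 mm (own x) by 164 mm (own y), rim 18 mm high; origin at the centre of its underside, z up. The lower tray stands in it, square with it, but its centre lies anywhere up to 9 mm off the cradle's along the cradle's x and 8 mm along its y: not measured, to be found by feel or sight. It stays put under light forces; over 30 N on cradle or lower tray is too much.
- socket_plane (a point): Point over the cradle's centre (not the lower tray's), 48 mm above its underside, at the level of the lower tray's top. The lower tray, 184 by 134 mm, has in each corner a flat white block 40 mm square with a socket 15 mm square, 16 mm deep, at x = +-72, y = +-47 mm from its own centre. Lugs home: tray_mid is 14 mm above this level. Perched on the blocks: 26 mm above.
- bottle: White bystander bottle, 56 mm in diameter, 130 mm tall; origin at the centre of its underside.
- cup: Steel bystander cup, 70 mm in diameter, 80 mm tall; origin at the centre of its underside.
- jar: Glass bystander jar with white lid, 60 mm in diameter, 70 mm tall; origin at the centre of its underside.
There are look-alikes about, which are no part of the job. What is shaped like the part that bears tray_mid but orange or purple is not meant.

How it is judged:
By the outcome, as a careful person would: the job done as asked, in the order asked, and still so for the second after the job is handed in, with the robot touching nothing.
It also fails if it takes over 72 s, if anything falls off the work surface, if the arm or the gripper's body presses on something with over 40 N, if the wrist force passes 120 N, or if a joint passes its speed limit or range.

ROBOT

A 6-joint arm with a two-finger parallel gripper is mounted at the origin on the work surface. World frame = base frame: x ahead of the robot, y to its left, z up, the work surface at z = 0. Lengths are in mm, angles in rad, forces in N, time in s.
With the tool pointing down it reaches from about 425 to 950 mm from the base axis. Payload 14.7 kg.
Tool frame: the origin (TCP) lies at the very end of the fingers, on their centre line; the grasp point (between the pads) lies 19 mm behind it; z points along the fingers, y is the line along which they close (so a half turn about z gives the same grasp; the last joint's range is limited). The gripper opens to 85 mm and grips with 20 to 120 N. Pads are 22 mm wide; open, the fingers measure 114 mm over their backs; the gripper's body (76 mm by 85 mm) begins 54 mm behind the grasp point. The pads swing forward as they close: fully open they stand 13 mm farther back than shut.
Start: joints at [-1.354, 0.48, 1.596, -0, 1.065, -0.047], TCP at [169.505, -627.503, 231.297] pointing down, gripper open.
Joint ranges: [-2.75, 2.75], [-0.82, 2.05], [0.23, 2.67], [-1.56, 4.7], [0.09, 2.69], [-2.92, 2.92]. Speed limits (rad/s): [1.89, 1.89, 2.39, 3.01, 3.01, 3.01].

INTERFACE

Orientations are given as a unit quaternion [x, y, z, w].
In Python, from cell import * gives the robot as it stands. The module is installed in compiled form; this text tells all that it offers.
- The arm moves only by the tool arm_command, never from a script. Its argument "increments" is a list that holds one entry, the list of rows, each a list of 7 numbers: the shift along the tool's x, y, z in m, then the turn, a rotation vector about the tool's x, y, z in degrees, then the finger opening in m, from 0 to 0.0854. A call has 1 to 20 rows; each row shifts and turns the commanded pose from where the row before left it, along the tool's axes as they then stand; what a row does not reach is not made up. A row lasts 1/12 s, in which the tool goes at most 41.7 mm and 7.16 degrees, less where a joint would pass 70% of its speed; a pose out of reach is approached as far as the arm can. A call with a gripper value outside its range is refused whole. The fingers move at their own pace and stop on an object; "force" is the grip in N (left out, the last holds). Time passes only in rows, so rows that do not move let the fingers close. It gives the time, the measured TCP pose, the force, the opening and the grip force at its end, in the units of the state.
- observe(): the state, without advancing time (a new reading comes with each control period).
- capture(name): name is "scene" or "top"; returns a dict with "pixels" (400x640x3 uint8, blue, green, red), "depth" (400x640 float32, mm along the optical axis (not along the pixel's ray), 0 where there is no reading), "fx", "fy", "cx", "cy" (pixels), "dist" ([k1, k2, p1, p2, k3] as OpenCV has them; the pictures are not rectified), "eye" and "attitude" of the camera in the world. Camera axes: x right, y down, z forward; pixel columns grow to the right and rows downward; lengths in mm; the calibration is good to about 2 mm. A picture is of the moment at which its call begins.
- sign_off(): hands the job in; it is judged then, once.
Trained networks look in a picture, given as the dict that the camera call returned (one of the last four; its "shot" number tells which), for a name from the list of things; names that differ only in an ending like _2 or _b are one class to them, and where a whole thing is asked for, a point or a joint stands for the part that bears it (a point fixed in the world has none). Each returns a list of dicts, best first, with "conf" (0 to 1); they miss things now and then, are a little off and sometimes report something else, mostly with a low value. They report only what shows in the picture. A call takes as long as a camera call. They do not tell look-alikes from the thing itself.
- search_frame(picture, thing): "location" ([x, y, z] in mm, in world coordinates, good to about 4 mm: the middle of the surface that is visible of it).
- mark_of(picture, thing): "location" ([x, y, z] in mm, in world coordinates, good to about 4 mm: a listed point, or the origin of a listed thing).
The state is a dict: "time_s": time; "q": joint angles; "joint_velocities": joint speeds; "joint_efforts": joint torques, N m; "position": TCP position; "ee_rot": TCP orientation; "wrist_force": force on the tool from outside, world axes, zero at the start; "ft_torque": the same for the moment, N m; "opening": finger opening in mm; "finger_force": force on a finger pad.
Only numpy, scipy, OpenCV 4.12 (cv2) and the standard library are available. Lean on these libraries where they do the work, as an engineer would, in place of code of your own. Each camera call takes 0.05 s, during which the arm holds its last target. There are 200 camera calls.

## Working session

There is one attempt and no reset: what is moved stays moved. The work goes in short steps, Python scripts to look and compute and a tool call to move; the robot and the scene stay as the last step left them, time stands still between calls to the robot, and variables do not carry over. Pictures are saved under pics/ and viewed, at most 10 in all, crops included, and the job is handed in when it is done.

Besides the shell and the picture viewer there is one more tool, called after "Request:" as name([rows], argument=value, ...), one row to a line, values as JSON. arm_command: Moves the arm, as the interface text tells. Its arguments: {"type":"object","properties":{"increments":{"type":"array","items":{"type":"array","items":{"type":"array","items":{"type":"number"}}}},"force":{"type":"number"}},"required":["increments"]}

```bash
mkdir -p pics; cat > h.py <<'E'
from cell import *
import numpy as np, cv2
from scipy.spatial.transform import Rotation as R
def cloud(c):
    K=np.array([[c['fx'],0,c['cx']],[0,c['fy'],c['cy']],[0,0,1.]])
    v,u=np.mgrid[0:400,0:640]
    p=cv2.undistortPoints(np.stack([u,v],-1).reshape(-1,1,2).astype(float),K,np.array(c['dist'])).reshape(-1,2)
    d=c['depth'].reshape(-1)
    P=np.c_[p*d[:,None],d]
    a=np.array(c['attitude'],float)
    M=R.from_quat(a).as_matrix() if a.size==4 else a
    return (P@M.T+np.array(c['eye'])).reshape(400,640,3)
E
python3 - <<'E'
from h import *
s=observe();print({k:np.round(v,3) for k,v in s.items()})
ims=[]
for n in ("scene","top"):
    c=capture(n);print(n,c['eye'],c['attitude'],c['fx'],c['shot'])
    np.savez(n,xyz=cloud(c),px=c['pixels'],d=c['depth'])
    cv2.imwrite(f'pics/{n}0.png',c['pixels'])
    for t in ("tray_mid","tray_lug","handle_grip","cradle","socket_plane","bottle","cup","jar"):
        print(t,[(round(x['conf'],2),np.round(x['location']).tolist()) for x in mark_of(c,t)])
E
```

```text
{'time_s': np.float64(0.0), 'q': array([-1.354,  0.481,  1.597,  0.   ,  1.065, -0.047]), 'joint_velocities': array([-0.001,  0.001, -0.002, -0.   ,  0.001, -0.   ]), 'joint_efforts': array([ 3.0000e-03, -9.5064e+01, -4.3019e+01, -0.0000e+00,  1.2000e-02,
        0.0000e+00]), 'position': array([ 169.448, -627.091,  230.664]), 'ee_rot': array([ 0.991,  0.132, -0.   , -0.001]), 'wrist_force': array([-0.652,  0.074,  0.379]), 'ft_torque': array([-0.007,  0.014, -0.019]), 'finger_force': np.float64(0.0), 'opening': np.float64(85.336)}
scene [1444.23714864 -231.05204807  833.05492351] [ 0.70717105  0.56065527 -0.26195795 -0.34198364] 447.14185934033947 1
tray_mid [(0.89, [778.0, 280.0, 27.0]), (0.85, [804.0, -295.0, 23.0]), (0.83, [292.0, 299.0, 28.0]), (0.73, [535.0, 198.0, 27.0]), (0.59, [249.0, -256.0, 25.0])]
tray_lug [(0.95, [217.0, 247.0, 0.0]), (0.91, [865.0, 286.0, 4.0]), (0.82, [867.0, -233.0, -2.0]), (0.59, [608.0, 239.0, 0.0])]
handle_grip [(0.79, [808.0, -291.0, 84.0]), (0.72, [780.0, 279.0, 84.0]), (0.67, [296.0, 298.0, 83.0]), (0.65, [249.0, -258.0, 87.0]), (0.53, [534.0, 1
[... 383 characters left out ...]
y_mid [(0.93, [250.0, -257.0, 28.0]), (0.9, [534.0, 199.0, 26.0]), (0.71, [804.0, -292.0, 25.0]), (0.65, [783.0, 280.0, 23.0]), (0.65, [290.0, 297.0, 24.0]), (0.48, [818.0, 17.0, 5.0])]
tray_lug [(0.94, [218.0, -177.0, -0.0]), (0.81, [607.0, 241.0, -2.0]), (0.75, [866.0, -229.0, -5.0]), (0.62, [866.0, 289.0, -6.0])]
handle_grip [(0.86, [810.0, -294.0, 85.0]), (0.84, [530.0, 195.0, 84.0]), (0.79, [292.0, 293.0, 82.0]), (0.72, [783.0, 275.0, 83.0]), (0.56, [250.0, -257.0, 89.0])]
cradle [(0.7, [522.0, -203.0, -0.0])]
socket_plane [(0.8, [526.0, -197.0, 47.0])]
bottle [(0.67, [824.0, 17.0, 4.0]), (0.64, [576.0, 428.0, -5.0])]
cup [(0.87, [575.0, 431.0, -2.0])]
jar [(0.9, [469.0, -461.0, -3.0])]
```

```bash
ls pics
```

```text
scene0.png
top0.png
```

View pics/scene0.png

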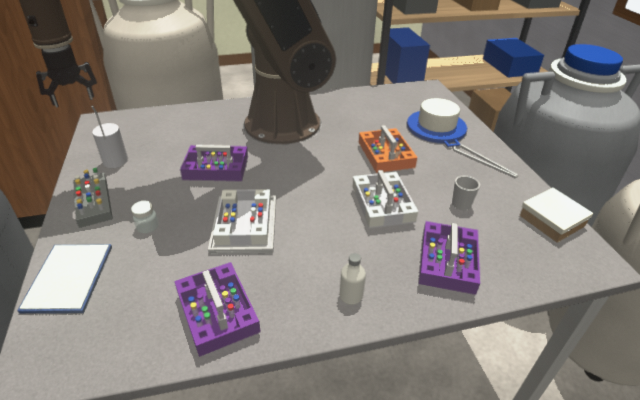

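View pics/top0.png

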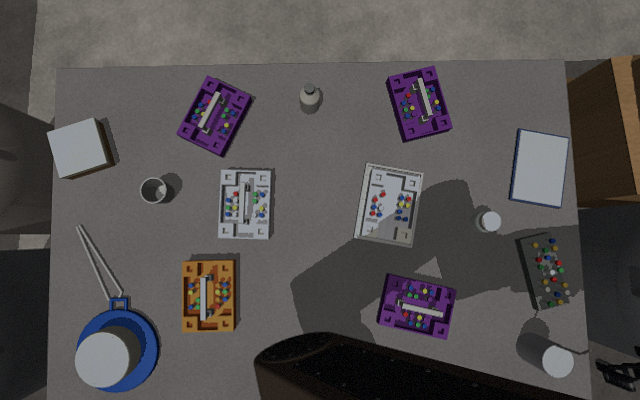

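The scene shot shows the aluminium loose tray at about (385,198), and the cradle with the lower tray at (244,220). In the top shot they are at (245,203) and (390,205). The orange and purple trays are look-alikes. The bottle is at (310,97), the cup at (153,190) and the jar at (488,221). Next I'll get accurate poses from the depth data.

```bash
python3 - <<'E'
from h import *
def rect(P,lab):
    P=P.astype(np.float32); r=cv2.minAreaRect(P[:,:2]*1.0)
    (x,y),(w,h),a=r
    if w<h: w,h,a=h,w,a+90
    print(lab,len(P),'c',round(x,1),round(y,1),'size',round(w,1),round(h,1),'ang',round((a+90)%180-90,2),'z',np.round(np.percentile(P[:,2],[5,50,95]),1))
for n in ("scene","top"):
    d=np.load(n+'.npz');X=d['xyz'];ok=d['d']>0;px=d['px'].astype(int)
    def near(x,y,r,z0,z1): return ok&(np.hypot(X[...,0]-x,X[...,1]-y)<r)&(X[...,2]>z0)&(X[...,2]<z1)
    m=near(534,198,75,80,105); rect(X[m],n+' handle')
    m=near(534,198,130,47,58); rect(X[m],n+' tray rim')
    m=near(524,-199,150,43,55); rect(X[m],n+' lower top')
    m=near(524,-199,150,14,22); rect(X[m],n+' cradle rim')
c=np.load('top.npz')['px']
a=cv2.resize(c[150:260,340:440],None,fx=5,fy=5,interpolation=cv2.INTER_CUBIC)
cv2.imwrite('pics/crop1.png',a)
E
```

```text
scene handle 165 c 535.4 194.9 size 108.2 14.9 ang -2.95 z [81.8 90.7 94.5]
scene tray rim 827 c 534.3 194.7 size 192.3 135.3 ang -3.38 z [47.5 50.7 53.7]
scene lower top 1032 c 518.8 -200.1 size 193.4 135.4 ang -11.75 z [43.9 47.1 49.9]
scene cradle rim 741 c 525.9 -201.5 size 220.5 165.9 ang -11.53 z [14.2 17.2 21. ]
top handle 254 c 532.8 196.9 size 103.7 14.9 ang -2.97 z [85.5 92.5 95.4]
top tray rim 1227 c 533.4 197.4 size 184.3 135.1 ang -2.86 z [47.8 50.5 53.5]
top lower top 1165 c 519.0 -198.5 size 184.7 135.2 ang -11.49 z [44.  46.7 49.8]
top cradle rim 775 c 524.5 -198.9 size 214.5 165.1 ang -11.57 z [14.2 16.9 20.2]
```

View pics/crop1.png

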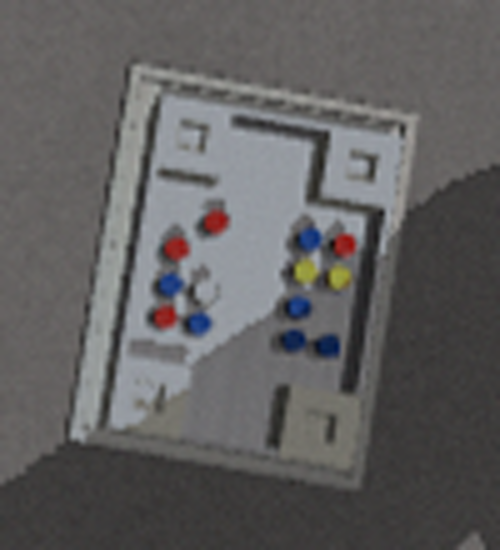

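The top crop shows the lower tray's blocks: sockets near (190,135), (362,165), (150,390) and (320,427). The two cameras agree to about 2 mm:

| Part | Centre (mm) | Yaw |
|---|---|---|
| Loose tray | (533.5, 197) | -2.9° |
| Lower tray | (519, -199) | -11.6° |

Now I'll move.

Request:
arm_command([
  [[0,0,0,0,0,6.03,0.085],[0,0,0,0,0,6.03,0.085],[0,0,0,0,0,6.03,0.085],[0.021,-0.0247,0,0,0,0,0.085],[0.021,-0.0247,0,0,0,0,0.085],[0.021,-0.0247,0,0,0,0,0.085],[0.021,-0.0247,0,0,0,0,0.085],[0.021,-0.0247,0,0,0,0,0.085],[0.021,-0.0247,0,0,0,0,0.085],[0.021,-0.0247,0,0,0,0,0.085],[0.021,-0.0247,0,0,0,0,0.085],[0.021,-0.0247,0,0,0,0,0.085],[0.021,-0.0247,0,0,0,0,0.085],[0.021,-0.0247,0,0,0,0,0.085],[0.021,-0.0247,0,0,0,0,0.085],[0.021,-0.0247,0,0,0,0,0.085],[0.021,-0.0247,0,0,0,0,0.085],[0.021,-0.0247,0,0,0,0,0.085],[0.021,-0.0247,0,0,0,0,0.085]],
])

```text
time_s: 2.48
position: [526.6, -248.9, 231.5]
ee_rot: [1.0, -0.026, 0.0, 0.0]
wrist_force: [-0.3, -1.1, 1.3]
opening: 84.6
finger_force: 0.0
```

Request:
arm_command([
  [[-0.001,-0.0298,0,0,0,0,0.085],[-0.001,-0.0298,0,0,0,0,0.085],[-0.001,-0.0298,0,0,0,0,0.085],[-0.001,-0.0298,0,0,0,0,0.085],[-0.001,-0.0298,0,0,0,0,0.085],[-0.001,-0.0298,0,0,0,0,0.085],[-0.001,-0.0298,0.01,0,0,0,0.085],[-0.001,-0.0298,0.01,0,0,0,0.085],[-0.001,-0.0298,0.01,0,0,0,0.085],[-0.001,-0.0298,0.01,0,0,0,0.085],[-0.001,-0.0298,0.01,0,0,0,0.085],[-0.001,-0.0298,0.01,0,0,0,0.085],[-0.001,-0.0298,0.01,0,0,0,0.085],[-0.001,-0.0298,0.01,0,0,0,0.085],[-0.001,-0.0298,0.01,0,0,0,0.085],[0,0,0,0,0,0,0.085],[0,0,0,0,0,0,0.085]],
])

```text
time_s: 3.9
position: [533.3, 198.2, 140.7]
ee_rot: [1.0, -0.025, -0.0, 0.0]
wrist_force: [-0.1, 0.1, -0.0]
opening: 84.8
finger_force: 0.0
```

```bash
cat >> h.py <<'E'
def plan(x,y,z,yaw):
    s=observe();r=R.from_quat(s['ee_rot']);M=r.as_matrix()
    t=np.radians(yaw); T=np.array([[np.cos(t),np.sin(t),0],[np.sin(t),-np.cos(t),0],[0,0,-1]])
    rv=(r.inv()*R.from_matrix(T)).as_rotvec(degrees=True)
    d=np.array([x,y,z])-s['position']
    print('t',round(float(s['time_s']),2),'pos',np.round(s['position'],1),'yaw',round(float(np.degrees(np.arctan2(M[1,0],M[0,0]))),2),'F',np.round(s['wrist_force'],1),'T',np.round(s['ft_torque'],2),'open',round(float(s['opening']),1))
    print('turn',np.round(rv,2),'shift now-frame',np.round(M.T@d,1),'target-frame',np.round(T.T@d,1))
E
python3 -c "
from h import *
plan(533.5,197,67,-2.9)"
```

```text
t 3.9 pos [533.3 198.2 140.7] yaw -2.83 F [-0.1  0.1 -0. ] T [ 0.04 -0.04  0.03] open 84.8
turn [0.02 0.05 0.07] shift now-frame [ 0.3  1.2 73.7] target-frame [ 0.2  1.2 73.7]
```

Request:
arm_command([
  [[0,0.0002,0.015,0,0,0,0.085],[0,0.0002,0.015,0,0,0,0.085],[0,0.0002,0.015,0,0,0,0.085],[0,0.0002,0.015,0,0,0,0.085],[0,0.0004,0.0135,0,0,0,0.085],[0,0,0,0,0,0,0.03],[0,0,0,0,0,0,0.03],[0,0,0,0,0,0,0.03],[0,0,0,0,0,0,0.03],[0,0,0,0,0,0,0.005],[0,0,0,0,0,0,0.005],[0,0,0,0,0,0,0.005],[0,0,0,0,0,0,0.005],[0,0,0,0,0,0,0.005]],
], force=70)

```text
time_s: 5.07
position: [534.2, 196.3, 68.6]
ee_rot: [1.0, -0.026, 0.001, -0.0]
wrist_force: [-1.2, 5.4, 5.3]
opening: 12.9
finger_force: 69.0
```

```bash
python3 -c "
from h import *
s=observe();print(s['finger_force'])
plan(533.5,197,67,-2.9)"
```

```text
68.9618718624115
t 5.07 pos [534.2 196.3  68.6] yaw -2.97 F [-1.2  5.4  5.3] T [0.66 0.19 0.04] open 12.9
turn [-0.05 -0.08 -0.07] shift now-frame [-0.8 -0.6  1.6] target-frame [-0.8 -0.6  1.6]
```

Request:
arm_command([
  [[0,0,-0.005,0,0,0,0.005],[0,0,-0.005,0,0,0,0.005],[0,0,-0.005,0,0,0,0.005],[0,0,-0.005,0,0,0,0.005],[0,0,-0.005,0,0,0,0.005],[0,0,-0.008,0,0,0,0.005],[0,0,-0.01,0,0,0,0.005],[0,0,-0.01,0,0,0,0.005],[0,0,-0.01,0,0,0,0.005],[0,0,-0.01,0,0,0,0.005],[0,0,-0.01,0,0,0,0.005],[0,0,-0.01,0,0,0,0.005],[0,0,-0.008,0,0,0,0.005],[0,0,0,0,0,0,0.005],[0,0,0,0,0,0,0.005],[0,0,0,0,0,0,0.005]],
])

```text
time_s: 6.4
position: [533.4, 195.6, 168.5]
ee_rot: [1.0, -0.026, -0.0, 0.0]
wrist_force: [-0.9, -0.1, -5.6]
opening: 12.6
finger_force: 70.1
```

```bash
python3 - <<'E'
from h import *
plan(519,-199,170,-11.6)
c=capture('scene');cv2.imwrite('pics/lift.png',c['pixels'][80:300,300:520])
X=cloud(c);t=observe()['position']
m=(c['depth']>0)&(np.hypot(X[...,0]-t[0],X[...,1]-t[1])<115)&(X[...,2]>20)&(X[...,2]<260)
P=X[m];h,e=np.histogram(P[:,2],bins=np.arange(20,200,4));print(dict(zip(e[:-1].astype(int).tolist(),h.tolist())))
E
```

```text
t 6.4 pos [533.4 195.6 168.5] yaw -2.97 F [-0.9 -0.1 -5.6] T [-0.03  0.01 -0.  ] open 12.6
turn [0.01 0.03 8.63] shift now-frame [  6.  394.8  -1.5] target-frame [ 65.2 389.5  -1.5]
{20: 0, 24: 0, 28: 0, 32: 0, 36: 0, 40: 0, 44: 0, 48: 0, 52: 0, 56: 0, 60: 0, 64: 0, 68: 0, 72: 0, 76: 0, 80: 0, 84: 0, 88: 63, 92: 234, 96: 147, 100: 152, 104: 156, 108: 170, 112: 177, 116: 208, 120: 225, 124: 313, 128: 522, 132: 57, 136: 8, 140: 10, 144: 7, 148: 7, 152: 7, 156: 10, 160: 8, 164: 7, 168: 14, 172: 8, 176: 22, 180: 28, 184: 31, 188: 73, 192: 35}
```

View pics/lift.png

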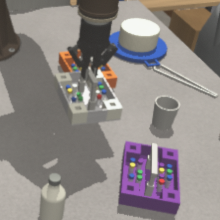

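The tray is lifted level at the (90,95) crop position. It weighs about 5.6 N, with TCP z minus tray_mid z about 64 mm when taut. Next I carry it over the cradle.

Request:
arm_command([
  [[0,0,0,0,0,4.3,0.005],[0,0,0,0,0,4.3,0.005],[0.002,0.01,0,0,0,0,0.005],[0.0035,0.02,0,0,0,0,0.005],[0.0043,0.026,0,0,0,0,0.005],[0.0043,0.026,0,0,0,0,0.005],[0.0043,0.026,0,0,0,0,0.005],[0.0043,0.026,0,0,0,0,0.005],[0.0043,0.026,0,0,0,0,0.005],[0.0043,0.026,0,0,0,0,0.005],[0.0043,0.026,0,0,0,0,0.005],[0.0043,0.026,0,0,0,0,0.005],[0.0043,0.026,0,0,0,0,0.005],[0.0043,0.026,0,0,0,0,0.005],[0.0043,0.026,0,0,0,0,0.005],[0.0043,0.026,0,0,0,0,0.005],[0.0043,0.026,0,0,0,0,0.005],[0.004,0.0205,0,0,0,0,0.005],[0,0,0,0,0,0,0.005],[0,0,0,0,0,0,0.005]],
])

```text
time_s: 8.12
position: [519.2, -199.2, 168.2]
ee_rot: [0.995, -0.101, -0.0, -0.0]
wrist_force: [0.3, -0.1, -5.8]
opening: 13.0
finger_force: 70.2
```

```bash
cat > m.py <<'E'
from h import *
def fit(P,w,h,lab):
    # least-area rect on points, percentile-trimmed extents at the found angle
    P=P.astype(np.float32);(x,y),(a,b),g=cv2.minAreaRect(P[:,:2])
    if a<b:a,b,g=b,a,g+90
    g=(g+90)%180-90
    t=np.radians(g);U=np.array([[np.cos(t),np.sin(t)],[-np.sin(t),np.cos(t)]])
    print(lab,len(P),'c',round(x,1),round(y,1),'sz',round(a,1),round(b,1),'ang',round(g,2),'z med',round(float(np.median(P[:,2])),1))
def look():
    p=observe()['position'];zr=p[2]-64+26
    for n in ('scene','top'):
        c=capture(n);X=cloud(c);ok=c['depth']>0
        r=np.hypot(X[...,0]-519,X[...,1]+199)
        fit(X[ok&(r<120)&(abs(X[...,2]-zr)<4)],184,134,n+' upper rim')
        fit(X[ok&(r<150)&(abs(X[...,2]-18)<4)],214,164,n+' cradle rim')
    return c
E
python3 - <<'E'
from m import *
plan(519,-199,170,-11.6);look()
E
```

```text
t 8.12 pos [ 519.2 -199.2  168.2] yaw -11.62 F [ 0.3 -0.1 -5.8] T [-0.01 -0.01 -0.03] open 13.0
turn [-0.01  0.05 -0.02] shift now-frame [-0.2 -0.2 -1.8] target-frame [-0.2 -0.2 -1.8]Traceback (most recent call last):
  File "<stdin>", line 2, in <module>
  File "m.py", line 14, in look
    fit(X[ok&(r<120)&(abs(X[...,2]-zr)<4)],184,134,n+' upper rim')
    ~~~^^^^^^^^^^^^^^^^^^^^^^^^^^^^^^^^^^^^^^^^^^^^^^^^^^^^^^^^^^^
  File "m.py", line 4, in fit
    P=P.astype(np.float32);(x,y),(a,b),g=cv2.minAreaRect(P[:,:2])
                                         ~~~~~~~~~~~~~~~^^^^^^^^^
cv2.error: OpenCV(4.12.0) /io/opencv/modules/imgproc/src/convhull.cpp:143: error: (-215:Assertion failed) total >= 0 && (depth == CV_32F || depth == CV_32S) in function 'convexHull'
```

```bash
python3 - <<'E'
from h import *
ims=[]
for n in ('scene','top'):
    c=capture(n);X=cloud(c);ok=c['depth']>0
    ims.append(c['pixels'])
    r=np.hypot(X[...,0]-519,X[...,1]+199)
    P=X[ok&(r<120)&(X[...,2]>10)&(X[...,2]<200)]
    h,e=np.histogram(P[:,2],bins=np.arange(10,200,8));print(n,ok.mean(),dict(zip(e[:-1].astype(int).tolist(),h.tolist())))
cv2.imwrite('pics/over.png',np.hstack([ims[0][120:300,130:380],ims[1][120:300,280:530]]))
E
```

```text
scene 0.99322265625 {10: 570, 18: 230, 26: 166, 34: 175, 42: 487, 50: 16, 58: 0, 66: 0, 74: 0, 82: 5, 90: 467, 98: 294, 106: 322, 114: 372, 122: 806, 130: 483, 138: 14, 146: 11, 154: 10, 162: 15, 170: 30, 178: 56, 186: 148}
top 0.9960390625 {10: 222, 18: 84, 26: 28, 34: 32, 42: 116, 50: 5, 58: 0, 66: 0, 74: 0, 82: 7, 90: 927, 98: 93, 106: 91, 114: 125, 122: 322, 130: 462, 138: 5, 146: 6, 154: 10, 162: 7, 170: 2, 178: 17, 186: 2}
```

View pics/over.png

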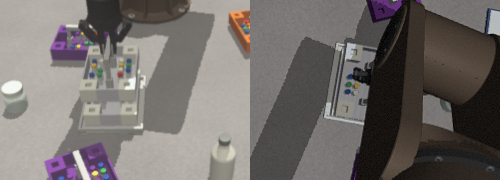

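```bash
sed -i 's/minAreaRect(P\[:,:2\])/minAreaRect(P[:,:2].copy())/' m.py; python3 - <<'E'
from m import *
look()
c=capture('scene');X=cloud(c);r=np.hypot(X[...,0]-519,X[...,1]+199)
fit(X[(c['depth']>0)&(r<150)&(abs(X[...,2]-47)<4)],184,134,'lower top')
E
```

```text
scene upper rim 994 c 520.4 -198.9 sz 188.6 135.4 ang -11.38 z med 130.1
scene cradle rim 530 c 524.3 -201.0 sz 220.6 165.6 ang -11.53 z med 17.3
top upper rim 710 c 525.2 -167.4 sz 184.6 75.7 ang -11.35 z med 130.7
top cradle rim 289 c 529.8 -172.2 sz 214.3 111.2 ang -11.15 z med 17.1
lower top 459 c 520.6 -200.7 sz 185.0 135.1 ang -11.68 z med 47.1
```

Request:
arm_command([
  [[0,0.0003,0.005,0,0,0,0.005],[0,0,0.005,0,0,0,0.005],[0,0,0.005,0,0,0,0.005],[0,0,0.005,0,0,0,0.005],[0,0,0.004,0,0,0,0.005],[0,0,0.002,0,0,0,0.005],[0,0,0.002,0,0,0,0.005],[0,0,0.002,0,0,0,0.005],[0,0,0.002,0,0,0,0.005],[0,0,0.002,0,0,0,0.005],[0,0,0.001,0,0,0,0.005],[0,0,0,0,0,0,0.005],[0,0,0,0,0,0,0.005],[0,0,0,0,0,0,0.005]],
])

```text
time_s: 9.58
position: [519.9, -198.4, 133.9]
ee_rot: [0.995, -0.101, 0.0, 0.0]
wrist_force: [0.2, -0.6, -6.9]
opening: 12.8
finger_force: 70.1
```

```bash
cat > p.py <<'E'
from m import *
plan(519,-199.5,133,-11.6)
c=capture('scene');X=cloud(c);ok=c['depth']>0;r=np.hypot(X[...,0]-519,X[...,1]+199)
m=ok&(r<120)&(X[...,2]>70)&(X[...,2]<108)
h,e=np.histogram(X[m][:,2],bins=np.arange(70,110,2));print(dict(zip(e[:-1].astype(int).tolist(),h.tolist())))
E
python3 p.py
```

```text
t 9.58 pos [ 519.9 -198.4  133.9] yaw -11.58 F [ 0.2 -0.6 -6.9] T [ 0.02 -0.05 -0.  ] open 12.8
turn [ 0.   -0.01  0.02] shift now-frame [-0.6  1.3  0.9] target-frame [-0.6  1.3  0.9]
{70: 69, 72: 69, 74: 64, 76: 82, 78: 74, 80: 96, 82: 89, 84: 102, 86: 111, 88: 115, 90: 118, 92: 184, 94: 344, 96: 339, 98: 102, 100: 13, 102: 2, 104: 3, 106: 1}
```

It's still hanging on the arm, with the rim about 3 mm below perch height. The lugs seem to be entering, so I continue down.

Request:
arm_command([
  [[0,0,0.001,0,0,0,0.005],[0,0,0.001,0,0,0,0.005],[0,0,0.001,0,0,0,0.005],[0,0,0.001,0,0,0,0.005],[0,0,0,0,0,0,0.005],[0,0,0,0,0,0,0.005]],
])

```text
time_s: 10.13
position: [519.7, -198.3, 129.7]
ee_rot: [0.995, -0.101, -0.0, -0.0]
wrist_force: [0.6, -0.4, -6.1]
opening: 12.8
finger_force: 70.1
```

```bash
python3 p.py
```

```text
t 10.13 pos [ 519.7 -198.3  129.7] yaw -11.58 F [ 0.6 -0.4 -6.1] T [ 0.01 -0.02  0.07] open 12.8
turn [-0.    0.02  0.02] shift now-frame [-0.4  1.3 -3.3] target-frame [-0.4  1.3 -3.3]
{70: 77, 72: 79, 74: 76, 76: 87, 78: 82, 80: 98, 82: 98, 84: 126, 86: 108, 88: 200, 90: 361, 92: 353, 94: 90, 96: 8, 98: 2, 100: 2, 102: 6, 104: 1, 106: 2}
```

Request:
arm_command([
  [[0,0,0.001,0,0,0,0.005],[0,0,0.001,0,0,0,0.005],[0,0,0.001,0,0,0,0.005],[0,0,0.001,0,0,0,0.005],[0,0,0.001,0,0,0,0.005],[0,0,0.001,0,0,0,0.005],[0,0,0.001,0,0,0,0.005],[0,0,0.001,0,0,0,0.005],[0,0,0.001,0,0,0,0.005],[0,0,0,0,0,0,0.005],[0,0,0,0,0,0,0.005]],
])

```text
time_s: 11.1
position: [519.8, -198.3, 120.8]
ee_rot: [0.995, -0.101, 0.0, -0.0]
wrist_force: [-0.6, 2.2, -1.2]
opening: 12.8
finger_force: 71.0
```

```bash
cat >> p.py <<'E'
m=ok&(r<120)&(abs(X[...,2]-87.5)<4.5)
P=X[m]
A=np.c_[P[:,:2]-[519,-199],np.ones(len(P))]
k=np.ones(len(P),bool)
for _ in range(8):
    w=np.linalg.lstsq(A[k],P[k,2],rcond=None)[0];k=abs(A@w-P[:,2])<2
print('rim z',round(w[2],1),'tilt mm/100',np.round(w[:2]*100,2))
E
python3 p.py
```

```text
t 11.1 pos [ 519.8 -198.3  120.8] yaw -11.57 F [-0.6  2.2 -1.2] T [0.26 0.08 0.05] open 12.8
turn [-0.   -0.    0.03] shift now-frame [ -0.6   1.4 -12.2] target-frame [ -0.6   1.4 -12.2]
{70: 72, 72: 92, 74: 76, 76: 110, 78: 109, 80: 129, 82: 126, 84: 273, 86: 404, 88: 198, 90: 21, 92: 5, 94: 3, 96: 2, 98: 4, 100: 3, 102: 3, 104: 2, 106: 0}
rim z 86.8 tilt mm/100 [0.59 0.53]
```

Request:
arm_command([
  [[0,-0.0005,0.001,0,0,0,0.005],[0,-0.0005,0.002,0,0,0,0.005],[0,0,0.002,0,0,0,0.005],[0,0,0.002,0,0,0,0.005],[0,0,0.002,0,0,0,0.005],[0,0,0.002,0,0,0,0.005],[0,0,0.001,0,0,0,0.005],[0,0,0.001,0,0,0,0.005],[0,0,0.001,0,0,0,0.005],[0,0,0,0,0,0,0.005],[0,0,0,0,0,0,0.005]],
])

```text
time_s: 12.07
position: [520.0, -197.3, 106.8]
ee_rot: [0.995, -0.101, 0.0, -0.0]
wrist_force: [-1.8, -2.5, -1.2]
opening: 12.6
finger_force: 70.9
```

```bash
python3 p.py
```

```text
t 12.07 pos [ 520.  -197.3  106.8] yaw -11.57 F [-1.8 -2.5 -1.2] T [-0.78  0.18  0.  ] open 12.6
turn [-0.   -0.    0.03] shift now-frame [ -0.6   2.3 -26.2] target-frame [ -0.6   2.4 -26.2]
{70: 67, 72: 96, 74: 83, 76: 80, 78: 107, 80: 104, 82: 120, 84: 244, 86: 386, 88: 202, 90: 23, 92: 4, 94: 2, 96: 3, 98: 4, 100: 3, 102: 3, 104: 6, 106: 3}
rim z 86.7 tilt mm/100 [0.9  0.08]
```

Request:
arm_command([
  [[0,0.0004,0,0,0,0,0.005],[0,0,0,0,0,0,0.025],[0,0,0,0,0,0,0.04],[0,0,0,0,0,0,0.06],[0,0,0,0,0,0,0.06],[0,0,0,0,0,0,0.06],[0,0,0,0,0,0,0.06],[0,0,-0.01,0,0,0,0.06],[0,0,-0.02,0,0,0,0.06],[0,0,-0.02,0,0,0,0.06],[0,0,-0.02,0,0,0,0.06],[0,0,-0.02,0,0,0,0.06],[0,0,-0.02,0,0,0,0.06],[0,0,-0.02,0,0,0,0.06],[0,0,0,0,0,0,0.06]],
])

```text
time_s: 13.37
position: [521.6, -198.5, 241.3]
ee_rot: [0.995, -0.101, 0.003, 0.001]
wrist_force: [1.3, -0.4, 1.4]
opening: 60.2
finger_force: 0.0
```

```bash
python3 p.py; python3 - <<'E'
from m import *
c=capture('scene');X=cloud(c);r=np.hypot(X[...,0]-519,X[...,1]+199);ok=c['depth']>0
fit(X[ok&(r<120)&(abs(X[...,2]-87)<4)],0,0,'rim')
fit(X[ok&(r<75)&(X[...,2]>110)&(X[...,2]<140)],0,0,'bar')
cv2.imwrite('pics/end.png',cv2.resize(c['pixels'][150:270,170:330],None,fx=4,fy=4))
E
```

```text
t 13.37 pos [ 521.6 -198.5  241.3] yaw -11.58 F [ 1.3 -0.4  1.4] T [-0.07 -0.02  0.03] open 60.2
turn [ 0.07 -0.32  0.02] shift now-frame [ -2.9   1.4 108.3] target-frame [ -2.3   1.5 108.3]
{70: 80, 72: 94, 74: 94, 76: 100, 78: 118, 80: 117, 82: 141, 84: 305, 86: 395, 88: 216, 90: 32, 92: 7, 94: 3, 96: 4, 98: 7, 100: 1, 102: 5, 104: 3, 106: 2}
rim z 86.6 tilt mm/100 [ 1.06 -0.33]
rim 1013 c 519.8 -198.9 sz 189.0 135.3 ang -11.53 z med 86.7
bar 181 c 522.5 -199.2 sz 103.7 14.7 ang -11.5 z med 127.9
```

View pics/end.png

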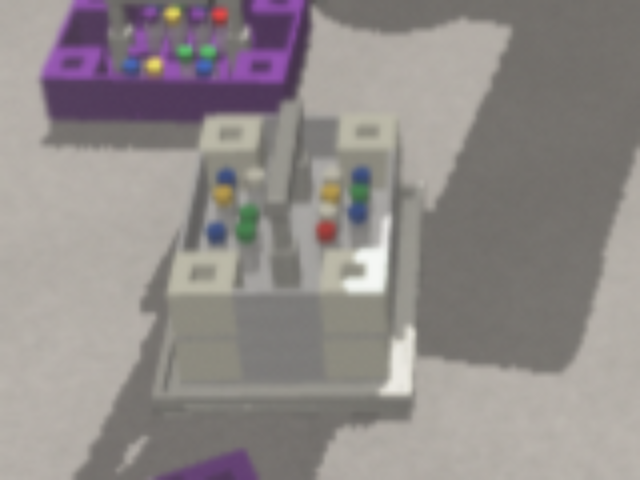

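The upper tray sits flush on the lower one: the seam at about (280,335) is closed and even, and the bar is down and free. I'll check the 1 mm/100 tilt reading against the camera's own bias.

```bash
python3 - <<'E'
from h import *
def pl(X,ok,z0,R0=120):
    m=ok&(np.hypot(X[...,0]-519,X[...,1]+199)<R0)&(abs(X[...,2]-z0)<4.5);P=X[m]
    A=np.c_[P[:,:2]-[519,-199],np.ones(len(P))];k=np.ones(len(P),bool)
    for _ in range(8):
        w=np.linalg.lstsq(A[k],P[k,2],rcond=None)[0];k=abs(A@w-P[:,2])<2
    return w*[100,100,1]
d=np.load('scene.npz');print('lower before',pl(d['xyz'],d['d']>0,47.5))
for n in ('scene','top'):
    c=capture(n);X=cloud(c);print(n,'upper',pl(X,c['depth']>0,87.5),'table',pl(X,c['depth']>0,0,200))
E
```

```text
lower before [ 0.09242046 -0.27045016 47.26992808]
scene upper [ 0.93569294  0.21159897 86.68057233] table [-0.1134139   0.08345454 -0.39970005]
top upper [ 0.24552543  0.68895637 86.38601789] table [ 0.03004303 -0.01807579 -1.05644798]
```

```bash
python3 - <<'E'
from h import *
t=np.radians(-11.55);ex=np.array([np.cos(t),np.sin(t)]);ey=np.array([-np.sin(t),np.cos(t)])
def corners(X,ok,c,z0):
    L=X[...,:2]-c;u=L@ex;v=L@ey;o=[]
    for a in(1,-1):
        for b in(1,-1):
            m=ok&(abs(u-a*72)<15)&(abs(v-b*47)<15)&(np.hypot(u-a*72,v-b*47)>9)&(abs(X[...,2]-z0)<6)
            o.append((a,b,int(m.sum()),round(float(np.median(X[m][:,2])),1) if m.any() else None))
    return o
d=np.load('scene.npz');print('before lower',corners(d['xyz'],d['d']>0,[519.5,-199.5],47.5))
for i in range(3):
  for n in ('scene','top')[:2 if i==0 else 1]:
    c=capture(n);X=cloud(c);print(n,corners(X,c['depth']>0,[519.8,-199],87.5))
E
```

```text
before lower [(1, 1, 73, 47.5), (1, -1, 69, 47.3), (-1, 1, 57, 47.4), (-1, -1, 63, 47.7)]
scene [(1, 1, 77, 87.6), (1, -1, 79, 86.9), (-1, 1, 56, 87.3), (-1, -1, 56, 86.0)]
top [(1, 1, 89, 86.5), (1, -1, 10, 86.7), (-1, 1, 94, 86.7), (-1, -1, 26, 87.5)]
scene [(1, 1, 74, 87.4), (1, -1, 71, 87.4), (-1, 1, 48, 87.1), (-1, -1, 50, 85.8)]
scene [(1, 1, 74, 87.9), (1, -1, 74, 87.3), (-1, 1, 53, 86.7), (-1, -1, 54, 85.5)]
```

All four corners are within noise of the home height (a perched lug would read about 12 mm high). The gripper is clear, so I'm handing in.

```bash
python3 -c "
from cell import *
print(sign_off())"
```

```text
the job is handed in; nothing more can be done
None
```

The loose tray is stacked on the cradle tray with all four lugs home, level within camera noise and released; the arm stayed clear of the bottle, cup and jar, and the job was handed in at about 14 s robot time.

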